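# Shut off the marked gas valve under the sliding cover

### The job

Shut off the gas to the surgical trainer: with the fingertips, push the loose cover of the white valve box along its guides all the way aside to the far stop, without lifting it off, and then push the uncovered valve handle that ends in a round disc clockwise until it is fully shut against its stop. Leave the other, straight valve handle as it is and do not disturb the things standing about; finish clear of everything.

Things in the scene. Friction and masses are not known exactly. Their poses are not given: they have to be found in the camera images.
- box: low white valve box fixed to the bench, 170 (its x) x 450 (y) x 66 mm high. Origin: centre of underside; y along its length, z up. -y half: closed deck, top 58 mm up. +y half: open recess (x -65 to 65, y 4 to 209 mm, floor 6 mm up) with two quarter-turn valves. The cover slides on ledges 58 mm up along both long sides, between edge lips and end stops 66 mm high
- cover: loose grey-painted plate 150 (x) x 216 (y) x 5 mm, 0.3 to 0.6 kg, on the box's ledges; slides along the box's y. Origin: centre of underside, 58 mm above bench; axes as the box's. A raised rib (80 mm along x, 12 mm thick in y) crosses its middle, top 83 mm above bench. Starts over the recess, origin near y = +100 mm of the box; fully aside at the stop over the deck it is at y = -109 mm
- disc_handle_pivot (a point): turning axis (vertical) of the marked valve, whose handle ends in a round disc; the point is at mid-height of the handle, 42 mm above the bench. Site axes as the box's. It sits at about y = 62 or y = 146 mm of the box, which of the two varies
- disc_handle_end (a point): centre of the 24 mm round disc at the end of the marked handle, 43 mm from the axis. Steel bar 10 mm wide with the disc, both 12 mm thick (36 to 48 mm above the bench), reaching 55 mm from the axis. Below it a 14 mm pipe runs along the box's x, top 25 mm above the bench; the brass body under the axis (40 mm along x, 26 mm wide) reaches 31 mm
- disc_handle (a joint): angle of the marked handle (rad): 0 = fully open, pointing along the box's -x (towards the robot, along the pipe); grows clockwise seen from above; 1.571 = shut against its stop, pointing along the box's +y. It stays where it is left; about 3 N at the disc turns it
- bar_handle_pivot (a point): turning axis of the other valve, at the other of the two places, 42 mm above the bench
- bar_handle_end (a point): point in the straight handle of the other valve, 43 mm from its axis; a plain steel bar 10 mm wide and 12 mm thick without a disc, reaching 55 mm, at the same height as the marked one; it also stands about open
- trocar: bystander: white plastic port standing on its head: 42 mm wide, 85 mm tall. Origin at its underside
- jar: bystander: small closed jar, 48 mm wide, 65 mm tall. Origin at its underside
- collar: bystander: flat grey plastic ring, 60 mm wide, 22 mm high. Origin at its underside
- gallipot: bystander: small steel bowl, 90 mm wide, 45 mm high. Origin at its underside
- cup: bystander: grey plastic cup, 72 mm wide, 90 mm tall. Origin at its underside
- wrench: bystander: steel wrench, 150 mm long, lying flat. Origin at its underside
- grasper: bystander: black-handled long instrument, about 270 mm long, lying flat. Origin at its underside

How it is judged:
By the outcome, as a careful person would: the job done as asked, in the order asked, and still so for the second after the job is handed in, with the robot touching nothing.
It also fails if it takes over 51 s, if anything falls off the work surface, if the arm or the gripper's body presses on something with over 40 N, if the wrist force passes 120 N, or if a joint passes its speed limit or range.

### The arm

A 7-joint arm with a two-finger parallel gripper is mounted at the origin on the work surface. World frame = base frame: x ahead of the robot, y to its left, z up, the work surface at z = 0. Lengths are in m, angles in degrees, forces in N, time in s.
With the tool pointing down it reaches from about 0.425 to 0.825 m from the base axis. Payload 3.6 kg.
Tool frame: the origin (TCP) lies where the fingers leave the gripper's body, on its centre line; the fingertips stand 73 mm ahead of it and the grasp point (between the pads) lies 54 mm ahead of it (ctrl.grip_point_offset is the distance from the TCP to the grasp point, in m); z points along the fingers, x is the direction in which the jaws open and shut, and the axes are right-handed (so a half turn about z gives the same grasp; the last joint's range is limited). The gripper opens to 85 mm and grips with 20 to 120 N. Pads are 22 mm wide; open, the fingers measure 114 mm over their backs; the gripper's body (76 mm by 85 mm) begins 54 mm behind the grasp point. The pads swing forward as they close: fully open they stand 13 mm farther back than shut.
Start: joints at [-65.747, 35.231, -0.722, 81.555, 0.464, 63.22, -2.315], TCP at [0.283, 0.585, 0.304] pointing down, gripper open.
Joint ranges: [-178.69, 178.69], [-17.37, 117.87], [-77.05, 75.6], [15.02, 138.74], [-78.02, 258.01], [0.78, 113.62], [-162.83, 162.83]. Speed limits (degrees/s): [159.86, 159.86, 180, 180, 180, 180, 180].

### API

Orientations are given as a 3x3 rotation matrix whose columns are the frame's x, y, z axes.
In Python, from rig import status, grab_frame, hand_in, look_for, ctrl gives the robot as it stands.
- The arm moves only by the shell command python3 -m handwheel 'ROWS' [FORCE]. ROWS is JSON, a list of rows, each a list of 3 entries, a list of its own where there are three numbers: the shift along the tool's x, y, z in units of 30 mm (1.0 is 30 mm), then the turn, a rotation vector about the tool's x, y, z in units of 5 degrees (1.0 is 5 degrees), then the opening, from 0 (shut) to 1 (fully open). In form: [[[x, y, z], [rx, ry, rz], claw], ...]. A call has 1 to 12 rows; each row shifts and turns the commanded pose from where the row before left it, along the tool's axes as they then stand; what a row does not reach is not made up. A row lasts 1/12 s, in which the tool goes at most 41.7 mm and 7.16 degrees, less where a joint would pass 70% of its speed; a pose out of reach is approached as far as the arm can. A call is refused whole if a number of a shift passes 1 or a number of a turn 1, either way. A call with a gripper value outside its range is refused whole. The fingers move at their own pace and stop on an object; FORCE is the grip in N (left out, the last holds). Time passes only in rows, so rows that do not move let the fingers close. It gives the time, the measured TCP pose, the force and the opening at its end, in the units of the state.
- status.state(): the state, without advancing time (a new reading comes with each control period).
- grab_frame(name): name is "scene" or "top"; returns a dict with "image" (400x640x3 uint8, blue, green, red), "range_z" (400x640 float32, m along the optical axis (not along the pixel's ray), 0 where there is no reading), "K" (3x3 intrinsics, pixels), "xyz" and "rotation" of the camera in the world. Camera axes: x right, y down, z forward; pixel columns grow to the right and rows downward; lengths in m; the calibration is good to about 2 mm. A picture is of the moment at which its call begins.
- hand_in(): hands the job in, once; it reports no verdict.
Trained networks look in the newest picture that a camera, given by its name, has taken for a name from the list of things; names that differ only in an ending like _2 or _b are one class to them, and where a whole thing is asked for, a point or a joint stands for the part that bears it (a point fixed in the world has none). Each returns a list of dicts, best first, with "confidence" (0 to 1); they miss things now and then, are a little off and sometimes report something else, mostly with a low value. They report only what shows in the picture. A call takes as long as a camera call.
- look_for(camera, label): "extent" ([left, top, width, height] in pixels, round what is visible of it).
The state is a dict: "clock": time; "joint_positions": joint angles; "qvel": joint speeds; "joint_efforts": joint torques, N m; "tcp_pos": TCP position; "tcp_rot": TCP orientation; "contact_force": force on the tool from outside, world axes, zero at the start; "ft_torque": the same for the moment, N m; "grip_width": finger opening in m.
Only numpy, scipy, OpenCV 4.12 (cv2) and the standard library are available. Lean on these libraries where they do the work, as an engineer would, in place of code of your own. Each camera call takes 0.05 s, during which the arm holds its last target. There are 200 camera calls.

## Working session

There is one attempt and no reset: what is moved stays moved. The work goes in short steps, Python scripts to look and compute and a shell command to move; the robot and the scene stay as the last step left them, time stands still between calls to the robot, and variables do not carry over. Pictures are saved under pics/ and viewed, about 8 in all and at most 12, crops included, and the job is handed in when it is done.

```bash
mkdir -p pics; ls
python3 - <<'E'
from rig import *
import cv2,numpy as np
s=status.state();print(s['clock'],s['tcp_pos'],np.round(s['tcp_rot'],3).tolist(),s['grip_width'])
for c in ['top','scene']:
    f=grab_frame(c);cv2.imwrite(f'pics/{c}0.png',f['image'])
    np.savez(f'{c}0.npz',**{k:np.array(v) for k,v in f.items()})
    print(c,f['xyz'],np.round(f['rotation'],3).tolist())
    for l in ['box','cover','disc_handle','bar_handle_end','trocar','jar','collar','gallipot','cup','wrench','grasper']:
        print(l,[(np.round(d['extent']).tolist(),round(d['confidence'],2)) for d in look_for(c,l)[:2]])
E
```

```text
pics
0.0 [0.28233766 0.58481111 0.30270676] [[0.435, 0.901, -0.001], [0.901, -0.435, -0.002], [-0.003, 0.0, -1.0]] 0.08535293604884747
top [0.45391382 0.0260474  1.22683839] [[-0.016, -0.994, 0.111], [-1.0, 0.014, -0.011], [0.009, -0.111, -0.994]]
box [([224.0, 166.0, 175.0, 99.0], 0.72)]
cover [([231.0, 186.0, 87.0, 72.0], 0.88)]
disc_handle []
bar_handle_end [([467.0, 161.0, 37.0, 31.0], 0.62)]
trocar [([275.0, 265.0, 14.0, 17.0], 0.66)]
jar [([325.0, 155.0, 21.0, 21.0], 0.8), ([467.0, 160.0, 34.0, 29.0], 0.18)]
collar [([345.0, 250.0, 21.0, 21.0], 0.54)]
gallipot [([169.0, 243.0, 39.0, 31.0], 0.91), ([455.0, 232.0, 35.0, 46.0], 0.58)]
cup [([466.0, 161.0, 34.0, 34.0], 0.66)]
wrench [([451.0, 226.0, 40.0, 52.0], 0.7)]
grasper [([149.0, 146.0, 14.0, 88.0], 0.87)]
scene [0.87593831 0.49308681 0.94296908] [[-0.862, 0.419, -0.285], [0.507, 0.722, -0.47], [0.009, -0.55, -0.835]]
box [([268.0, 146.0, 153.0, 151.0], 0.96)]
cover [([321.0, 195.0, 97.0, 86.0], 0.76)]
disc_handle []
bar_handle_end [([425.0, 275.0, 40.0, 37.0], 0.26)]
trocar [([392.0, 200.0, 19.0, 25.0], 0.5)]
jar [([274.0, 207.0, 23.0, 24.0], 0.56)]
collar [([343.0, 168.0, 20.0, 20.0], 0.5)]
gallipot [([426.0, 273.0, 40.0, 37.0], 0.57)]
cup [([225.0, 104.0, 26.0, 32.0], 0.75)]
wrench [([288.0, 97.0, 22.0, 29.0], 0.73)]
grasper [([370.0, 342.0, 83.0, 58.0], 0.67)]
```

```bash
python3 - <<'E'
import cv2
a=cv2.imread('pics/top0.png')[120:310,130:520];cv2.imwrite('pics/top0c.png',cv2.resize(a,None,fx=2,fy=2,interpolation=cv2.INTER_CUBIC))
E
cat > h.py <<'E'
import numpy as np,cv2
def cloud(f):
    K,z=f['K'],f['range_z'];v,u=np.mgrid[:400,:640]
    P=np.stack([(u-K[0,2])/K[0,0]*z,(v-K[1,2])/K[1,1]*z,z],-1)
    return P@np.array(f['rotation']).T+np.array(f['xyz'])
def rect(m,X):
    p=X[m][:,:2].astype(np.float32)
    r=cv2.minAreaRect(p*1000);return r,cv2.boxPoints(r).round().tolist(),X[m].mean(0).round(4),m.sum()
E
python3 - <<'E'
from h import *
for c in ['top0','scene0']:
    f=np.load(c+'.npz');X=cloud(f);z=f['range_z']
    h=X[...,2]; ok=(z>0)
    if c=='top0': win=np.zeros_like(ok);win[160:270,220:402]=1
    else: win=np.zeros_like(ok);win[140:300,262:425]=1
    print(c,np.histogram(h[ok&win],bins=np.arange(-.01,.1,.005)))
    for lo,hi in((.054,.072),(.077,.09)):
        m=(ok&win&(h>lo)&(h<hi)).astype(np.uint8)
        m=cv2.morphologyEx(m,cv2.MORPH_OPEN,np.ones((3,3))) if lo<.07 else m
        n,L,st,_=cv2.connectedComponentsWithStats(m)
        for k in range(1,n):
            if st[k,4]>25: print(lo,st[k],rect(L==k,X))
E
```

```text
top0 (array([ 146, 3812, 3995,  152,   12,   83,  305,  190,   58,   21,    9,
          6,  442, 3860, 4717, 1913,   76,   13,  109,   23,    0]), array([-0.01 , -0.005,  0.   ,  0.005,  0.01 ,  0.015,  0.02 ,  0.025,
        0.03 ,  0.035,  0.04 ,  0.045,  0.05 ,  0.055,  0.06 ,  0.065,
        0.07 ,  0.075,  0.08 ,  0.085,  0.09 ,  0.095]))
0.054 [327 160  16  12 158] (((676.0068969726562, -16.22010040283203), (40.21632766723633, 29.230207443237305), 89.63924407958984), [[661.0, -36.0], [690.0, -36.0], [691.0, 4.0], [662.0, 4.0]], array([ 0.6775, -0.0164,  0.0647]), np.int64(158))
0.054 [  221   171   178    92 10546] (((542.4247436523438, 52.30006408691406), (170.46774291992188, 450.9607238769531), 8.999288558959961), [[423.0, 262.0], [494.0, -184.0], [662.0, -157.0], [591.0, 288.0]], array([0.5416, 0.0543, 0.0614]), np.int64(10546))
0.077 [268 207   9  31 143] (((526.380859375, 149.66383361816406), (78.69344329833984, 12.213661193847656), 9.057099342346191), [[487.0, 150.0], [488.0, 137.0], [566.0, 150.0], [564.0, 162.0]], array([0.5268, 0.1495, 0.0829]), np.int64(143))
scene0 
[... 412 characters left out ...]
92919921875, 51.60957336425781), (173.91244506835938, 452.071044921875), 9.072012901306152), [[420.0, 261.0], [491.0, -185.0], [663.0, -158.0], [592.0, 289.0]], array([0.5417, 0.0704, 0.0625]), np.int64(8732))
0.054 [277 208  16  15 188] (((682.3446655273438, -14.69796371459961), (43.105037689208984, 39.85111999511719), 50.90993881225586), [[653.0, -19.0], [684.0, -44.0], [711.0, -11.0], [680.0, 15.0]], array([ 0.6833, -0.0134,  0.0648]), np.int64(188))
0.077 [354 223  25  20 139] (((525.515380859375, 150.04116821289062), (82.34170532226562, 12.55333423614502), 9.52846908569336), [[484.0, 149.0], [486.0, 137.0], [567.0, 151.0], [565.0, 163.0]], array([0.5284, 0.1513, 0.0833]), np.int64(139))
```

View pics/top0c.png

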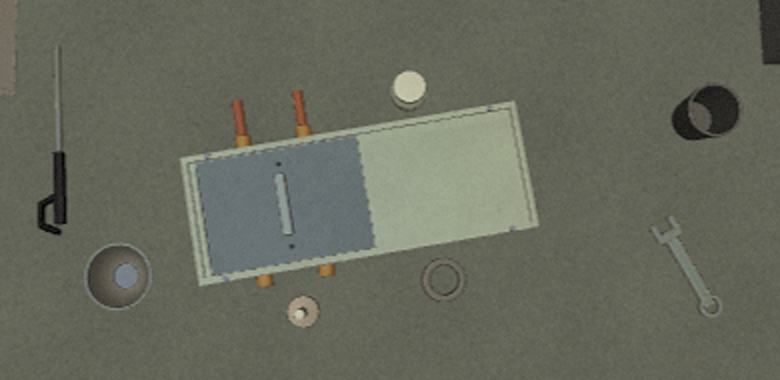

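View pics/scene0.png

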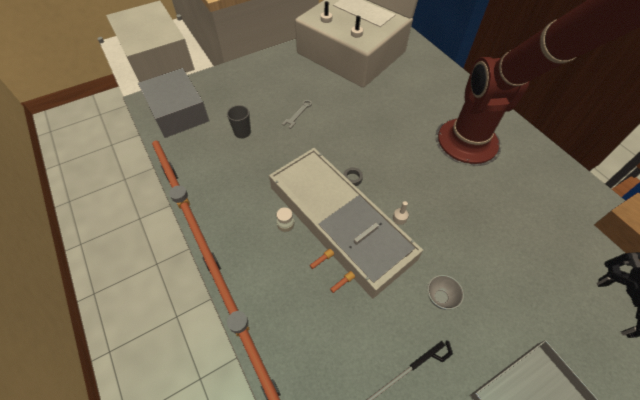

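Top view (2x crop): box with the grey cover at left (crop 195–375, 135–275), rib at about (284,204), trocar (303,311), jar (408,88), collar (443,279), bowl (118,277). The scene view agrees. Box centre is about (0.542, 0.052) with yaw 9.0°, and the rib is at box y≈0.099, as specified.

First I rotate and shut the fingers.

```bash
cat >> h.py <<'E'
A=np.radians(9.03);C=np.array([.542,.052]);R=np.array([[np.cos(A),-np.sin(A)],[np.sin(A),np.cos(A)]])
def go(bx,by,tz):
    "print shift to box-frame (bx,by), tip height tz in tool units, tip 73 mm ahead"
    from rig import status
    s=status.state();T=np.array(s['tcp_rot']);p=np.array(s['tcp_pos']);tip=p+T[:,2]*.073
    w=np.r_[C+R@[bx,by],tz]
    print('t',round(s['clock'],2),'tip box',(R.T@(tip[:2]-C)).round(4),'z',tip[2].round(4),'yaw',np.degrees(np.arctan2(T[1,0],T[0,0])).round(2),'F',np.round(s['contact_force'],1),'tilt',T[:,2].round(3))
    print('units',((w-tip)@T/.03).round(2))
E
python3 -m handwheel '[[[0,0,0],[0,0,1],0],[[0,0,0],[0,0,1],0],[[0,0,0],[0,0,1],0],[[0,0,0],[0,0,1],0],[[0,0,0],[0,0,1],0],[[0,0,0],[0,0,1],0],[[0,0,0],[0,0,1],0],[[0,0,0],[0,0,1],0],[[0,0,0],[0,0,1],0],[[0,0,0],[0,0,1],0],[[0,0,0],[0,0,1],0],[[0,0,0],[0,0,0],0]]' 40
python3 -c "
from h import *
go(0,.14,.12)"
```

```text
clock: 2.2
tcp_pos: [0.2823, 0.5855, 0.3038]
tcp_rot: [[0.987, 0.159, 0.0], [0.159, -0.987, -0.0], [0.0, 0.0, -1.0]]
contact_force: [0.1, -0.4, 1.1]
grip_width: 0.0001
t 2.2 tip box [-0.1728  0.5676] z 0.2308 yaw 9.17 F [ 0.1 -0.4  1.1] tilt [ 0. -0. -1.]
units [ 5.72 14.27  3.7 ]
```

```bash
python3 -m handwheel '[[[0.4,1,0],[0,0,0],0],[[0.4,1,0],[0,0,0],0],[[0.4,1,0],[0,0,0],0],[[0.4,1,0],[0,0,0],0],[[0.4,1,0],[0,0,0],0],[[0.4,1,0],[0,0,0],0],[[0.4,1,0],[0,0,0],0],[[0.4,1,0],[0,0,0],0],[[0.4,1,0],[0,0,0],0],[[0.4,1,0],[0,0,0],0],[[0.4,1,0],[0,0,0],0],[[0.4,1,0],[0,0,0],0]]' >/dev/null
python3 -m handwheel '[[[0.46,1,0.5],[0,0,0],0],[[0.46,1,0.8],[0,0,0],0],[[0,0.27,0.8],[0,0,0],0],[[0,0,0.8],[0,0,0],0],[[0,0,0.8],[0,0,0],0],[[0,0,0],[0,0,0],0],[[0,0,0],[0,0,0],0]]'
python3 - <<'E'
from h import *
go(0,.14,.072)
from rig import grab_frame
f=grab_frame('scene');X=cloud(f);cv2.imwrite('pics/s1.png',cv2.resize(f['image'][100:330,240:540],None,fx=2,fy=2))
np.savez('s1.npz',**{k:np.array(v) for k,v in f.items()})
b=(X[...,:2]-C)@R
m=(abs(b[...,0])<.04)&(abs(b[...,1]-.14)<.04)&(X[...,2]>.09)&(f['range_z']>0)
print(np.sort(X[m][:,2])[:30].round(3))
for lo in np.arange(.09,.2,.01):
    q=m&(X[...,2]>lo)&(X[...,2]<lo+.01)
    if q.any(): print(lo.round(2),q.sum(),b[q].min(0).round(3),b[q].max(0).round(3))
E
```

```text
clock: 3.78
tcp_pos: [0.5202, 0.1903, 0.1923]
tcp_rot: [[0.987, 0.162, -0.002], [0.162, -0.987, -0.001], [-0.003, 0.0, -1.0]]
contact_force: [1.3, -0.2, 0.7]
grip_width: -0.0
t 3.78 tip box [0.   0.14] z 0.1193 yaw 9.32 F [ 1.3 -0.2  0.7] tilt [-0.002 -0.001 -1.   ]
units [ 0.   -0.    1.58]
[0.124 0.125 0.128 0.128 0.129 0.129 0.129 0.129 0.129 0.129 0.13  0.133
 0.134 0.134 0.134 0.136 0.136 0.137 0.138 0.139 0.14  0.14  0.14  0.141
 0.142 0.143 0.144 0.145 0.145 0.145]
0.12 11 [-0.008  0.142] [0.011 0.151]
0.13 10 [-0.005  0.146] [0.013 0.151]
0.14 15 [-0.008  0.145] [0.013 0.151]
0.15 4 [-0.005  0.151] [0.004 0.151]
0.16 19 [-0.022  0.13 ] [0.028 0.153]
0.17 47 [-0.029  0.133] [0.037 0.153]
0.18 25 [-0.015  0.143] [0.038 0.157]
0.19 18 [-0.013  0.15 ] [0.039 0.157]
0.2 18 [-0.009  0.144] [0.037 0.158]
```

View pics/s1.png

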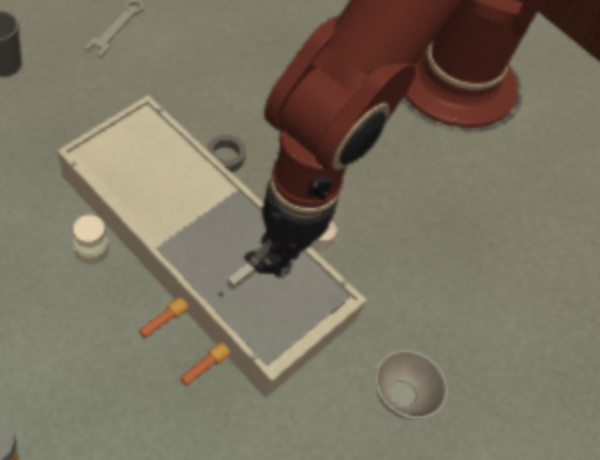

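```bash
python3 -m handwheel '[[[0,0,0.6],[0,0,0],0],[[0,0,0.6],[0,0,0],0],[[0,0,0.4],[0,0,0],0],[[0,0,0],[0,0,0],0],[[0,0.2,0],[0,0,0],0],[[0,0.2,0],[0,0,0],0],[[0,0.2,0],[0,0,0],0],[[0,0.2,0],[0,0,0],0],[[0,0.2,0],[0,0,0],0],[[0,0.2,0],[0,0,0],0]]'
python3 -c "
from h import *
go(0,-.092,.07)"
```

```text
clock: 4.67
tcp_pos: [0.5269, 0.1574, 0.1463]
tcp_rot: [[0.987, 0.162, 0.002], [0.162, -0.987, 0.005], [0.003, -0.005, -1.0]]
contact_force: [-1.8, 6.4, 4.3]
grip_width: 0.0004
t 4.67 tip box [0.0019 0.1068] z 0.0733 yaw 9.33 F [-1.8  6.4  4.3] tilt [ 0.002  0.005 -1.   ]
units [-0.1   6.63  0.08]
```

```bash
python3 -m handwheel '[[[0,0.25,0.05],[0,0,0],0],[[0,0.25,0],[0,0,0],0],[[0,0.25,0],[0,0,0],0],[[0,0.25,0],[0,0,0],0],[[0,0.25,0],[0,0,0],0],[[0,0.25,0],[0,0,0],0],[[0,0.25,0],[0,0,0],0],[[0,0.25,0],[0,0,0],0],[[0,0.25,0],[0,0,0],0],[[0,0.25,0],[0,0,0],0],[[0,0.25,0],[0,0,0],0],[[0,0.25,0],[0,0,0],0]]'
python3 -c "
from h import *
go(0,-.092,.07)"
```

```text
clock: 5.67
tcp_pos: [0.5414, 0.0692, 0.1448]
tcp_rot: [[0.987, 0.163, 0.002], [0.163, -0.987, 0.006], [0.003, -0.005, -1.0]]
contact_force: [-0.8, 7.1, 6.0]
grip_width: -0.0001
t 5.67 tip box [0.0023 0.0175] z 0.0718 yaw 9.4 F [-0.8  7.1  6. ] tilt [ 0.002  0.006 -1.   ]
units [-0.1   3.65  0.04]
```

```bash
python3 -m handwheel '[[[-0.05,0.25,0.05],[0,0,0],0],[[0,0.25,0],[0,0,0],0],[[0,0.25,0],[0,0,0],0],[[0,0.25,0],[0,0,0],0],[[0,0.25,0],[0,0,0],0],[[0,0.25,0],[0,0,0],0],[[0,0.25,0],[0,0,0],0],[[0,0.25,0],[0,0,0],0],[[0,0.25,0],[0,0,0],0],[[0,0.25,0],[0,0,0],0],[[0,0.25,0],[0,0,0],0],[[0,0.25,0],[0,0,0],0]]'
python3 -c "
from h import *
go(0,-.092,.07)"
python3 -m handwheel '[[[0,0.15,0],[0,0,0],0],[[0,0.15,0],[0,0,0],0],[[0,0.1,0],[0,0,0],0],[[0,0.1,0],[0,0,0],0],[[0,0,0],[0,0,0],0]]'
python3 -c "
from h import *
go(0,-.092,.07)"
```

```text
clock: 6.67
tcp_pos: [0.5543, -0.0195, 0.1433]
tcp_rot: [[0.987, 0.164, 0.001], [0.164, -0.987, 0.006], [0.002, -0.006, -1.0]]
contact_force: [-1.5, 8.3, 7.4]
grip_width: -0.0001
t 6.67 tip box [ 0.0011 -0.0721] z 0.0703 yaw 9.41 F [-1.5  8.3  7.4] tilt [ 0.001  0.006 -1.   ]
units [-0.04  0.66  0.01]
clock: 7.08
tcp_pos: [0.5567, -0.0352, 0.1432]
tcp_rot: [[0.987, 0.162, 0.001], [0.162, -0.987, 0.005], [0.002, -0.005, -1.0]]
contact_force: [-0.6, 5.5, 4.9]
grip_width: -0.0
t 7.08 tip box [ 0.001  -0.0881] z 0.0702 yaw 9.34 F [-0.6  5.5  4.9] tilt [ 0.001  0.005 -1.   ]
units [-0.03  0.13  0.01]
```

Creep on to the stop until the force rises.

```bash
python3 -m handwheel '[[[0,0.1,0],[0,0,0],0],[[0,0.1,0],[0,0,0],0],[[0,0,0],[0,0,0],0]]'
python3 -m handwheel '[[[0,0.1,0],[0,0,0],0],[[0,0,0],[0,0,0],0]]'
python3 -c "
from h import *
go(0,-.06,.07)"
```

```text
clock: 7.33
tcp_pos: [0.5574, -0.0387, 0.1432]
tcp_rot: [[0.986, 0.164, 0.0], [0.164, -0.986, 0.008], [0.001, -0.008, -1.0]]
contact_force: [-2.2, 10.5, 6.6]
grip_width: -0.0002
clock: 7.5
tcp_pos: [0.5575, -0.0389, 0.1432]
tcp_rot: [[0.986, 0.166, -0.002], [0.166, -0.986, 0.012], [0.0, -0.012, -1.0]]
contact_force: [-2.4, 14.1, 9.0]
grip_width: -0.0001
t 7.5 tip box [ 0.001  -0.0914] z 0.0702 yaw 9.55 F [-2.4 14.1  9. ] tilt [-0.002  0.012 -1.   ]
units [-0.02 -1.05  0.02]
```

```bash
python3 -m handwheel '[[[0,-0.3,0],[0,0,0],0],[[0,-0.3,0],[0,0,0],0],[[0,0,-1],[0,0,0],0],[[0,0,-1],[0,0,0],0],[[0,0,-1],[0,0,0],0],[[0,0,0],[0,0,0],0],[[0,0,0],[0,0,0],0]]'
python3 - <<'E'
from h import *
from rig import *
go(0,-.06,.07)
for c in ['top','scene']:
    f=grab_frame(c);X=cloud(f);np.savez(c+'2.npz',**{k:np.array(v) for k,v in f.items()})
    b=(X[...,:2]-C)@R;h=X[...,2];ok=f['range_z']>0
    im=f['image']
    o=im[150:270,215:335] if c=='top' else im[190:310,310:450]
    cv2.imwrite(f'pics/{c}2.png',cv2.resize(o,None,fx=4,fy=4,interpolation=cv2.INTER_CUBIC))
    # rib
    m=ok&(abs(b[...,0])<.05)&(b[...,1]<-.05)&(h>.077)&(h<.088);print(c,'rib',b[m].mean(0).round(4) if m.any() else None,m.sum())
    m=ok&(abs(b[...,0])<.062)&(abs(b[...,1]-.106)<.1)&(h>.036)&(h<.056);print('handle pts',m.sum())
    n,L,st,cc=cv2.connectedComponentsWithStats(m.astype(np.uint8))
    for k in range(1,n):
        q=L==k
        if q.sum()>8: print(st[k],b[q].mean(0).round(4),b[q].min(0).round(3),b[q].max(0).round(3),h[q].mean().round(4),cv2.minAreaRect((b[q]*1000).astype(np.float32)))
    for l in ['cover','disc_handle','disc_handle_end','disc_handle_pivot','bar_handle_end']:
        for d in look_for(c,l)[:2]:
            e=d['extent'];u,v=int(e[0]+e[2]/2),int(e[1]+e[3]/2);print(l,np.round(e).tolist(),round(d['confidence'],2),b[v,u].round(3),h[v,u].round(3))
E
```

```text
clock: 8.08
tcp_pos: [0.5554, -0.0302, 0.2337]
tcp_rot: [[0.987, 0.159, 0.004], [0.159, -0.987, -0.001], [0.004, 0.002, -1.0]]
contact_force: [-0.6, -1.1, -0.3]
grip_width: 0.0001
t 8.08 tip box [ 0.0007 -0.0834] z 0.1607 yaw 9.16 F [-0.6 -1.1 -0.3] tilt [ 0.004 -0.001 -1.   ]
units [-0.03 -0.79  3.02]
top rib [ 0.0191 -0.4812] 78
handle pts 257
[282 212   9  24 136] [-0.0102  0.0655] [-0.039  0.054] [0.023 0.08 ] 0.0475 ((-8.289413452148438, 66.01477813720703), (21.432758331298828, 61.49394989013672), 81.794189453125)
[252 217   7  24 121] [-0.0061  0.149 ] [-0.038  0.137] [0.023 0.159] 0.0472 ((-7.448286056518555, 147.9005584716797), (16.85298728942871, 61.58060073852539), 84.1350326538086)
cover [308.0, 176.0, 88.0, 68.0] 0.77 [-0.04  -0.069] 0.56
disc_handle [283.0, 213.0, 8.0, 23.0] 0.67 [-0.01   0.063] 0.05
disc_handle [252.0, 202.0, 11.0, 46.0] 0.25 [0.001 0.142] 0.034
disc_handle_end [283.0, 211.0, 7.0, 24.0] 0.45 [-0.007  0.066] 0.045
disc_handle_pivot [282.0, 197.0, 10.0, 46.0] 0.84 [0.001 0.064] 0.048
disc_handle_pivot [309.0, 175.0, 86.0, 70.0] 0.65 [-0.041 -0.068] 0.561
scene rib [ 0.0085 -0.2632] 207
handle pts 263
[349 221  20  16 141] [-0.0078  0.0677] [-0.037  0.054] [0.024 0.082] 0.0476 ((-7.27801513671875, 63.924190521240234), (24.795259475708008, 62.2609977722168), 76.67794799804688)
[370 243  21  16 122] [-0.0046  0.1509] [-0.039  0.138] [0.024 0.16 ] 0.0477 ((-7.263311386108398, 151.7001495361328), (16.445329666137695, 64.2072525024414), 76.6429443359375)
cover [277.0, 153.0, 84.0, 71.0] 0.76 [-0.001 -0.096] 0.065
disc_handle_pivot [339.0, 219.0, 34.0, 23.0] 0.68 [0.003 0.067] 0.05
disc_handle_pivot [346.0, 171.0, 19.0, 14.0] 0.28 [-0.144 -0.092] 0.003
```

View pics/top2.png

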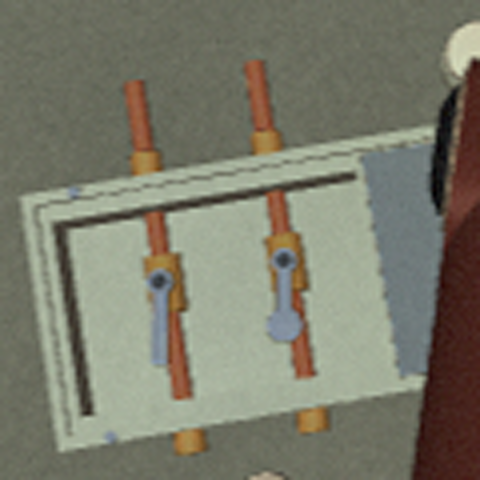

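View pics/scene2.png

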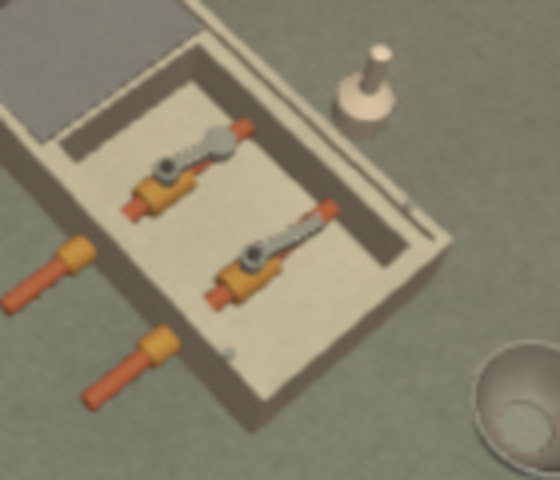

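Top view (4x): the disc handle is the right-hand valve, pivot at crop (284,260) and disc at (284,325), i.e. box y≈62 mm and slightly turned already. The bar handle is at (160,282), y≈146 mm. The cover edge is at the recess edge. The scene view agrees and the trocar stands undisturbed. Next I go behind the disc on its -y side.

```bash
python3 - <<'E'
from h import *
go(-.029,.029,.036)
for c in ['top2','scene2']:
    f=np.load(c+'.npz');X=cloud(f);b=(X[...,:2]-C)@R;h=X[...,2]
    m=(f['range_z']>0)&(abs(b[...,1]-.064)<.03)&(abs(h-.048)<.006)&(b[...,0]<-.012)&(b[...,0]>-.05);print(c,b[m].min(0).round(4),b[m].max(0).round(4),b[m].mean(0).round(4))
    m=(f['range_z']>0)&(h>.062)&(h<.07)&(b[...,0]<-.06)&(b[...,1]>.02); print('lip',b[m].min(0).round(3),b[m].max(0).round(3))
E
python3 -m handwheel '[[[-0.2,-0.8,0],[0,0,0],0],[[-0.2,-0.8,0],[0,0,0],0],[[-0.2,-0.8,0],[0,0,0],0],[[-0.2,-0.8,0],[0,0,0],0],[[-0.2,-0.5,0],[0,0,0],0],[[0,0,0],[0,0,0],0]]'
python3 -c "
from h import *
go(-.029,.029,.036)"
```

```text
t 8.68 tip box [-0.0002 -0.082 ] z 0.1586 yaw 9.23 F [ 0.3  0.3 -0.4] tilt [-0.001 -0.    -1.   ]
units [-0.94 -3.7   4.09]
top2 [-0.039   0.0576] [-0.0124  0.0798] [-0.0261  0.0682]
lip [-0.143  0.02 ] [-0.06   0.225]
scene2 [-0.0374  0.0566] [-0.0148  0.0815] [-0.0261  0.0701]
lip [-1.31   0.021] [-0.062  0.57 ]
clock: 9.18
tcp_pos: [0.5055, 0.0801, 0.2317]
tcp_rot: [[0.986, 0.167, -0.003], [0.167, -0.986, 0.003], [-0.002, -0.003, -1.0]]
contact_force: [1.2, -0.3, -0.5]
grip_width: 0.0001
t 9.18 tip box [-0.0318  0.0337] z 0.1587 yaw 9.64 F [ 1.2 -0.3 -0.5] tilt [-0.003  0.003 -1.   ]
units [0.1  0.17 4.09]
```

```bash
python3 -m handwheel '[[[0.08,0.15,0],[0,0,0],0],[[0,0,0.8],[0,0,0],0],[[0,0,0.8],[0,0,0],0],[[0,0,0.8],[0,0,0],0],[[0,0,0.5],[0,0,0],0],[[0,0,0.4],[0,0,0],0],[[0,0,0.4],[0,0,0],0],[[0,0,0],[0,0,0],0],[[0,0,0],[0,0,0],0]]'
python3 -c "
from h import *
go(-.0305,.0459,.037)"
```

```text
clock: 9.93
tcp_pos: [0.5111, 0.0697, 0.1206]
tcp_rot: [[0.987, 0.158, -0.0], [0.158, -0.987, -0.001], [-0.001, 0.001, -1.0]]
contact_force: [-0.4, -0.0, 0.1]
grip_width: -0.0001
t 9.93 tip box [-0.0278  0.0222] z 0.0476 yaw 9.08 F [-0.4 -0.   0.1] tilt [-0.    -0.001 -1.   ]
units [-0.09 -0.79  0.35]
```

```bash
python3 -m handwheel '[[[0,0,0.35],[0,0,0],0],[[-0.03,-0.2,0],[0,0,0],0],[[-0.03,-0.2,0],[0,0,0],0],[[-0.03,-0.2,0],[0,0,0],0],[[0,-0.2,0],[0,0,0],0],[[-0.03,-0.19,0],[0,0,0],0],[[-0.03,-0.19,0],[0,0,0],0],[[-0.03,-0.19,0],[0,0,0],0],[[0,0,0],[0,0,0],0]]'
python3 -c "
from h import *
go(-.030,.0795,.037)"
```

```text
clock: 10.68
tcp_pos: [0.498, 0.1128, 0.1106]
tcp_rot: [[0.987, 0.162, -0.001], [0.162, -0.987, 0.001], [-0.001, -0.001, -1.0]]
contact_force: [-0.2, 0.3, -0.1]
grip_width: 0.0003
t 10.68 tip box [-0.034  0.067] z 0.0376 yaw 9.33 F [-0.2  0.3 -0.1] tilt [-0.001  0.001 -1.   ]
units [ 0.13 -0.42  0.02]
```

```bash
python3 -m handwheel '[[[0.06,-0.2,0],[0,0,0],0],[[0.07,-0.2,0],[0,0,0],0],[[0.1,-0.17,0],[0,0,0],0],[[0.1,-0.16,0],[0,0,0],0],[[0.1,-0.16,0],[0,0,0],0],[[0,0,0],[0,0,0],0]]'
python3 - <<'E'
from h import *
from rig import *
go(-.008,.105,.037)
for c in ['top','scene']:
    f=grab_frame(c);X=cloud(f);b=(X[...,:2]-C)@R;h=X[...,2]
    o=f['image'][150:270,215:335] if c=='top' else f['image'][190:310,310:450]
    cv2.imwrite(f'pics/{c}3.png',cv2.resize(o,None,fx=3,fy=3,interpolation=cv2.INTER_CUBIC))
a,d=cv2.imread('pics/top3.png'),cv2.imread('pics/scene3.png');cv2.imwrite('pics/both3.png',np.hstack([a,d]))
E
```

```text
clock: 11.18
tcp_pos: [0.5067, 0.1418, 0.1102]
tcp_rot: [[0.987, 0.163, -0.001], [0.163, -0.987, 0.002], [-0.001, -0.002, -1.0]]
contact_force: [-0.3, -1.4, 1.8]
grip_width: 0.0
t 11.18 tip box [-0.0208  0.0944] z 0.0372 yaw 9.36 F [-0.3 -1.4  1.8] tilt [-0.001  0.002 -1.   ]
units [ 0.43 -0.35  0.01]
```

View pics/both3.png

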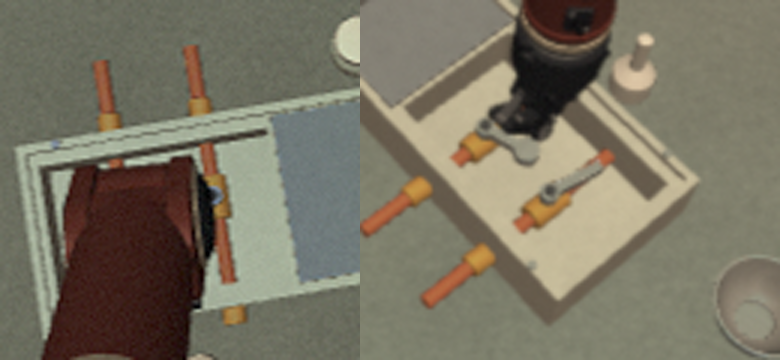

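The right-hand scene crop shows the handle turned well round, pivot at (490,130) and disc at (527,150), with the fingertips behind it and the bar handle untouched. I go on to the stop.

```bash
python3 -m handwheel '[[[0.12,-0.12,0],[0,0,0],0],[[0.12,-0.1,0],[0,0,0],0],[[0.12,-0.1,0],[0,0,0],0],[[0.1,-0.05,0],[0,0,0],0],[[0,0,0],[0,0,0],0]]'
python3 -m handwheel '[[[0.1,0,0],[0,0,0],0],[[0,0,0],[0,0,0],0]]'
python3 -c "
from h import *
go(-.003,.105,.037)"
```

```text
clock: 11.7
tcp_pos: [0.5178, 0.1528, 0.1101]
tcp_rot: [[0.987, 0.161, -0.004], [0.161, -0.987, -0.001], [-0.004, 0.0, -1.0]]
contact_force: [-3.8, -2.0, 3.9]
grip_width: -0.0001
clock: 11.87
tcp_pos: [0.5185, 0.1529, 0.1099]
tcp_rot: [[0.987, 0.161, -0.01], [0.161, -0.987, -0.002], [-0.01, -0.0, -1.0]]
contact_force: [-7.2, -3.2, 7.3]
grip_width: -0.0001
t 11.87 tip box [-0.0081  0.1033] z 0.0369 yaw 9.24 F [-7.2 -3.2  7.3] tilt [-0.01  -0.002 -1.   ]
units [ 0.17 -0.05 -0.  ]
```

```bash
python3 -m handwheel '[[[0.1,0,0],[0,0,0],0],[[0.05,0,0],[0,0,0],0],[[0,0,0],[0,0,0],0]]'
python3 -m handwheel '[[[-0.3,0,0],[0,0,0],0],[[-0.3,0,0],[0,0,0],0],[[0,0,-0.8],[0,0,0],0],[[0,0,-1],[0,0,0],0],[[0,0,-1],[0,0,0],0],[[0,0,-1],[0,0,0],0],[[0,-0.8,-0.8],[0,0,0],0],[[0,-1,0],[0,0,0],0],[[0,-1,0],[0,0,0],0],[[0,-1,0],[0,0,0],0],[[0,-1,0],[0,0,0],0],[[0,-1,0],[0,0,0],0]]'
python3 -m handwheel '[[[0,-1,0],[0,0,0],0],[[0,-1,0],[0,0,0],0],[[0,0,0],[0,0,0],0],[[0,0,0],[0,0,0],0]]'
python3 - <<'E'
from h import *
from rig import *
go(0,0.3,.2)
o=[]
for c in ['top','scene']:
    f=grab_frame(c);X=cloud(f);b=(X[...,:2]-C)@R;h=X[...,2];ok=f['range_z']>0
    g=np.load(c+'0.npz')
    m=ok&(abs(b[...,0])<.05)&(abs(b[...,1]+.1)<.05)&(h>.077)&(h<.09);print(c,'rib',b[m].mean(0).round(4),m.sum())
    for y0 in(.085,.15):
        m=ok&(abs(b[...,0]+.005)<.05)&(abs(b[...,1]-y0)<.035)&(abs(h-.048)<.006)
        print(b[m].min(0).round(3),b[m].max(0).round(3),cv2.minAreaRect((b[m]*1000).astype(np.float32)))
    cv2.imwrite('pics/x.png',f['image']); i=f['image'][110:330,140:500] if c=='top' else f['image'][90:310,200:480]
    o.append(cv2.resize(i,None,fx=2,fy=2,interpolation=cv2.INTER_CUBIC)[:440,:720])
o=[cv2.resize(q,(400*q.shape[1]//q.shape[0]*300//400,300)) if 0 else q for q in o]
w=[cv2.resize(q,(560,int(q.shape[0]*560/q.shape[1]))) for q in o]
v=np.vstack(w);k=min(1,598/v.shape[0]);cv2.imwrite('pics/end.png',cv2.resize(np.hstack([cv2.resize(q,None,fx=300/q.shape[0]*1,fy=300/q.shape[0]) for q in o])[:, :800],None,fx=1,fy=1))
cv2.imwrite('pics/end_top.png',o[0])
E
```

```text
clock: 12.12
tcp_pos: [0.5195, 0.1531, 0.1097]
tcp_rot: [[0.987, 0.161, -0.018], [0.161, -0.987, -0.003], [-0.018, -0.0, -1.0]]
contact_force: [-12.9, -4.7, 11.8]
grip_width: -0.0002
clock: 13.12
tcp_pos: [0.4804, 0.326, 0.2489]
tcp_rot: [[0.987, 0.162, 0.002], [0.162, -0.987, 0.003], [0.003, -0.003, -1.0]]
contact_force: [1.5, -0.2, -0.0]
grip_width: 0.0001
clock: 13.45
tcp_pos: [0.4696, 0.3861, 0.2481]
tcp_rot: [[0.986, 0.167, 0.0], [0.167, -0.986, 0.003], [0.001, -0.003, -1.0]]
contact_force: [0.2, -0.6, -1.6]
grip_width: -0.0003
t 13.45 tip box [-0.019   0.3416] z 0.1751 yaw 9.59 F [ 0.2 -0.6 -1.6] tilt [ 0.     0.003 -1.   ]
units [ 0.62  1.39 -0.83]
top rib [-1.000e-04 -1.084e-01] 145
[0.004 0.053] [0.027 0.116] ((13.8160982131958, 84.8773193359375), (62.43724060058594, 22.0470027923584), 84.48806762695312)
[-0.038  0.116] [0.023 0.159] ((-2.125333786010742, 147.24984741210938), (32.58963394165039, 69.75243377685547), 53.93553161621094)
scene rib [ 0.0022 -0.1066] 120
[0.004 0.054] [0.027 0.117] ((14.657000541687012, 85.3931884765625), (63.62306594848633, 22.567890167236328), 86.45256805419922)
[-0.039  0.115] [0.024 0.16 ] ((-8.656946182250977, 137.27992248535156), (40.75337219238281, 64.22305297851562), 84.74720764160156)
```

View pics/end_top.png

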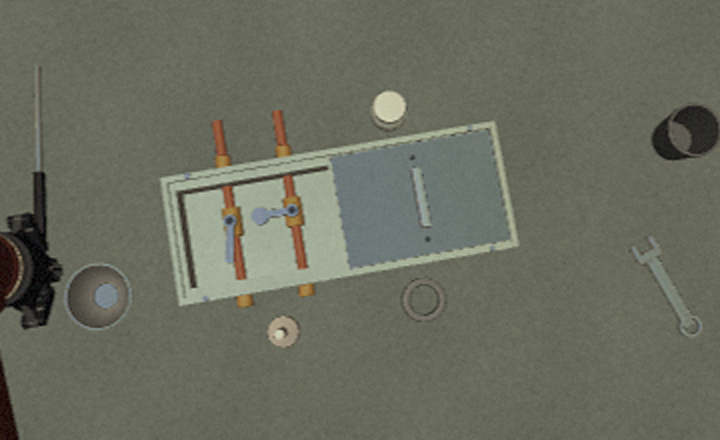

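View pics/x.png

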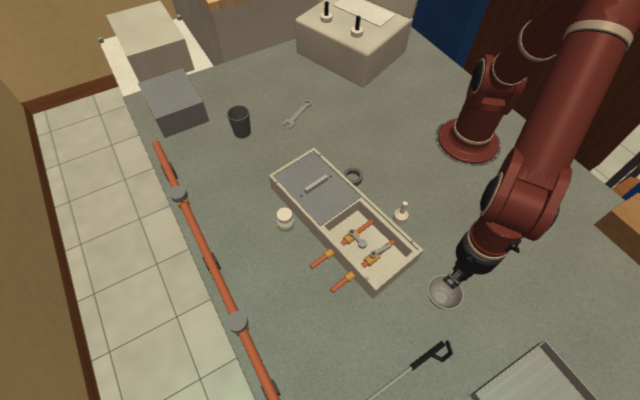

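The top view shows the cover at the far right stop (rib at crop 421,197). The disc handle runs from (292,210) to (260,216), which is along box +y. The bar handle and all the bystanders are in place, and the arm is clear above the bowl. One last numeric check of the handle angle before handing in.

Run:
```python
from h import *
from rig import *
for c in ['top','scene']:
    f=grab_frame(c);X=cloud(f);b=(X[...,:2]-C)@R;h=X[...,2];ok=f['range_z']>0
    m=ok&(abs(b[...,0]-.015)<.02)&(abs(h-.048)<.006)&(b[...,1]>.05)&(b[...,1]<.119)
    d=b[m&(b[...,1]>.095)];p=b[m&(b[...,1]<.072)]
    mid=lambda q:(q.min(0)+q.max(0))/2
    v=mid(d)-mid(p);print(c,mid(d).round(4),mid(p).round(4),'angle',np.degrees(np.arctan2(v[1],-v[0])).round(1))
    v=d.mean(0)-p.mean(0);print('mean',np.degrees(np.arctan2(v[1],-v[0])).round(1))
    print(look_for(c,'cover')[:1])
    g=np.load(c+'0.npz')['image'].astype(int)
    for n in['trocar','jar','collar','gallipot','cup','wrench','grasper']: print(n,[np.round(q['extent']).tolist() for q in look_for(c,n)[:1]])
```

```text
top [0.0157 0.106 ] [0.0153 0.0622] angle 90.6
mean 90.5
[{'extent': [306.1, 174.2, 88.9, 69.7], 'confidence': 0.71}]
trocar [[276.0, 267.0, 13.0, 18.0]]
jar [[252.0, 201.0, 11.0, 50.0]]
collar [[343.0, 247.0, 24.0, 22.0]]
gallipot [[171.0, 241.0, 38.0, 35.0]]
cup [[467.0, 160.0, 33.0, 29.0]]
wrench [[454.0, 229.0, 35.0, 50.0]]
grasper [[156.0, 145.0, 7.0, 73.0]]
scene [0.0156 0.1069] [0.0148 0.0631] angle 91.0
mean 90.7
[{'extent': [274.6, 149.9, 88.7, 78.4], 'confidence': 0.61}]
trocar [[393.0, 201.0, 19.0, 24.0]]
jar [[276.0, 206.0, 21.0, 24.0]]
collar [[344.0, 166.0, 18.0, 20.0]]
gallipot [[426.0, 276.0, 38.0, 33.0]]
cup [[225.0, 107.0, 27.0, 30.0]]
wrench [[284.0, 96.0, 28.0, 39.0]]
grasper [[368.0, 340.0, 83.0, 60.0]]
```

```bash
python3 -c "
from rig import *
print(hand_in())"
```

```text
the job is handed in; nothing more can be done
None
```

The gas valve is shut: I pushed the cover aside to its far stop with closed fingertips, then turned the disc handle clockwise to its stop. The job is handed in; the clock read about 14 s of the 51 s allowed.

- **Cover:** the rib measures at box y = -108 mm from the top camera and -107 mm from the scene camera, against -109 mm nominal. The push met the stop at about 14 N with no further movement.
- **Disc handle:** its angle measures 90.5 to 91° in both cameras, against 90° when shut. At the stop the force rose to about 13 N sideways with almost no movement.
- **Everything else:** the bar handle and the bystanders show no movement in the pictures, within the detectors' noise. The gripper finished about 175 mm up with its fingers shut, above the rim area of the steel bowl, touching nothing.
- **Disagreement:** in the last top picture the network labelled the bar valve as the jar. The jar is in its place in the picture I viewed, and the scene camera agrees.

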